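# Set up the microscope inspection place

## Robot

A 6-joint arm with a two-finger parallel gripper is mounted at the origin on the work surface. World frame = base frame: x ahead of the robot, y to its left, z up, the work surface at z = 0. Lengths are in m, angles in rad, forces in N, time in s.
With the tool pointing down it reaches from about 0.225 to 0.875 m from the base axis. Payload 3.4 kg.
Tool frame: the origin (TCP) lies at the very end of the fingers, on their centre line; the grasp point (between the pads) lies 19 mm behind it; z points along the fingers, y is the line along which they close (so a half turn about z gives the same grasp; the last joint's range is limited). The gripper opens to 85 mm and grips with 20 to 120 N. Pads are 22 mm wide; open, the fingers measure 114 mm over their backs; the gripper's body (76 mm by 85 mm) begins 54 mm behind the grasp point. The pads swing forward as they close: fully open they stand 13 mm farther back than shut.
Start: joints at [1.074, 0.276, 1.505, -0, 1.361, -0.121], TCP at [0.211, 0.535, 0.231] pointing down, gripper open.
Joint ranges: [-2.89, 2.89], [-0.75, 2.08], [0.22, 2.7], [-1.18, 4.32], [0.11, 2.71], [-2.7, 2.7]. Speed limits (rad/s): [2.57, 2.57, 3.14, 3.14, 3.14, 3.14].

## Interface

Orientations are given as a unit quaternion [w, x, y, z].
In Python, from rig import manip gives the robot as it stands. The module is installed in compiled form; this text tells all that it offers.
- The arm moves only by the tool play_rows, never from a script. Its argument "motion" is a list of rows, each a list of 5 numbers: the shift along the tool's x, y, z in units of 40 mm (1.0 is 40 mm), then the turn about the tool's z in units of 10 degrees (1.0 is 10 degrees), then the finger opening in mm, from 0 to 85.4. A call has 1 to 5 rows; each row is the pose to reach, as a shift and turn from the pose commanded when the call began, along the tool's axes at that moment; what a row does not reach only later rows make up. A row lasts 1/8 s, in which the tool goes at most 62.5 mm and 10.7 degrees, less where a joint would pass 70% of its speed; a pose out of reach is approached as far as the arm can. A call with a gripper value outside its range is refused whole. The fingers move at their own pace and stop on an object; "newtons" is the grip in N (left out, the last holds). Time passes only in rows, so rows that repeat a pose let the fingers close. It gives the time, the measured TCP pose, the force, the opening and the grip force at its end, in the units of the state.
- manip.get_state(): the state, without advancing time (a new reading comes with each control period).
- manip.get_image(name): name is "side" or "top" or "wrist"; returns a dict with "img" (420x560x3 uint8, red, green, blue), "range_z" (420x560 float32, m along the optical axis (not along the pixel's ray), 0 where there is no reading), "fx", "fy", "cx", "cy" (pixels), "R" (3x3) and "t" (3): a world point X has camera coordinates R X + t. Camera axes: x right, y down, z forward; pixel columns grow to the right and rows downward; lengths in m; the calibration is good to about 2 mm. A picture is of the moment at which its call begins.
- manip.sign_off(): hands the job in; it is judged then, once.
The state is a dict: "clock": time; "qpos": joint angles; "qd": joint speeds; "effort": joint torques, N m; "position": TCP position; "ee_rot": TCP orientation; "contact_force": force on the tool from outside, world axes, zero at the start; "moment": the same for the moment, N m; "width": finger opening in m; "gripper_force": force on a finger pad.
Only numpy, scipy, OpenCV 4.12 (cv2) and the standard library are available. Lean on these libraries where they do the work, as an engineer would, in place of code of your own. Each camera call takes 0.05 s, during which the arm holds its last target. There are 200 camera calls.

## Task

Set up the inspection place: lay the chip tray in the middle of the stage, squared up with its edges, and the steel ring centred on top of the tray to hold it down. Stand the eyepiece on the mat midway between the stage and the round light base, in line with their centres, and stand the lens on the mat straight behind the light base (on the side away from the robot, parallel to the robot's forward direction), leaving about 2 cm of clear space between the two. Keep the eyepiece and the lens upright and set them down rather than drop them, let go of everything, and do not push the bottle, the tub or the tweezers out of their places.

Things in the scene. Friction and masses are not known exactly. Their poses are not given: they have to be found in the camera images.
- chip_tray: loose square grey plastic chip tray, 50 x 50 mm, 10 mm high, with a grid of small pockets holding copper-coloured chips in its top, 50 g. Origin: centre of its underside, z up. x and y run along its sides (it looks the same after a quarter turn). Starts flat on the table, at any of four spots, two on the left and two on the right, turned up to 30 degrees.
- ring: loose plain steel hold-down ring lying flat: outside diameter 44 mm, hole 28 mm, 12 mm high, 90 g. Origin: centre of its underside, z up. Starts at another of the four spots.
- eyepiece: loose microscope eyepiece standing upright: black barrel 34 mm in diameter from the table to 38 mm, above it a steel tube of 29 mm diameter up to 55 mm, 90 g. The tallest and slimmest of the four. Origin: centre of its underside, z up. Starts at another of the four spots.
- lens: loose screw-on microscope lens standing upright: squat dark metal cylinder, 48 mm in diameter, 26 mm high, glass in its top, 150 g. Origin: centre of its underside, z up. Starts at another of the four spots.
- stage: specimen stage, fixed: white square base 110 x 110 mm, 14 mm high, with a raised square aluminium plate 90 x 90 mm on it whose flat top is 20 mm above the table. Origin: centre of the underside; x and y run along its sides; turned up to 17 degrees. It stands to the left or the right of the light base.
- light_base: round white light base, fixed: 110 mm in diameter, 35 mm high, pale disc on top. Origin: centre of the underside; its x axis points straight away from the robot, parallel to the robot's forward direction and to the yellow tapes at left and right, y to the robot's left. Its centre and the stage's are 240 mm apart, side by side in a row square to the forward direction.
- bottle: bystander, loose: white plastic bottle, 46 mm in diameter, 100 mm high, at the far left. Origin: centre of its underside, z up. 
- tub: bystander, loose: low amber jar with a white lid, 56 mm in diameter, 55 mm high, at the right, beyond the things there. Origin: centre of its underside, z up. 
- tweezers: bystander, loose: steel tweezers lying flat, about 130 mm long and 18 mm wide, 8 mm high, crosswise at the far middle, inside the yellow tape. Origin: their middle, on the table; x along them.
Mind the look-alikes: they are no part of the job. What is meant by the chip_tray is not turquoise, and is the smaller of those in its own colour.

How it is judged:
By the outcome, as a careful person would: the job done as asked, in the order asked, and still so for the second after the job is handed in, with the robot touching nothing.
It also fails if it takes over 96 s, if anything falls off the work surface, if the arm or the gripper's body presses on something with over 40 N, if the wrist force passes 120 N, or if a joint passes its speed limit or range.

## Working session

There is one attempt and no reset: what is moved stays moved. The work goes in short steps, Python scripts to look and compute and a tool call to move; the robot and the scene stay as the last step left them, time stands still between calls to the robot, and variables do not carry over. Pictures are saved under pics/ and viewed, at most 14 in all, crops included, and the job is handed in when it is done.

Besides the shell and the picture viewer there is one more tool, called as name([rows], argument=value, ...), one row to a line, values as JSON. play_rows: Moves the arm, as the interface text tells. Its arguments: {"type":"object","properties":{"motion":{"type":"array","items":{"type":"array","items":{"type":"number"}}},"newtons":{"type":"number"}},"required":["motion"]}

```bash
mkdir -p pics; python3 - <<'E'
from rig import manip
import cv2,numpy as np
s=manip.get_state(); print({k:np.round(v,3) for k,v in s.items()})
for n in("top","side"):
    d=manip.get_image(n); cv2.imwrite(f"pics/{n}0.png",d["img"][...,::-1]); np.savez(f"{n}0.npz",**d)
    print(n,d["fx"],d["cx"],d["cy"],np.round(d["R"],3).tolist(),np.round(d["t"],3), "cam at",np.round(-d["R"].T@d["t"],3))
E
```

```text
{'clock': np.float64(0.0), 'qpos': array([ 1.074,  0.277,  1.506, -0.   ,  1.361, -0.121]), 'qd': array([ 0.   , -0.001,  0.001, -0.   , -0.001,  0.001]), 'effort': array([-2.0000e-03, -4.1678e+01, -2.4581e+01, -0.0000e+00,  1.1000e-02,
       -0.0000e+00]), 'position': array([0.211, 0.534, 0.23 ]), 'ee_rot': array([-0.   ,  0.187,  0.982, -0.001]), 'contact_force': array([ 0.675, -0.098, -0.821]), 'moment': array([ 0.033, -0.066, -0.047]), 'gripper_force': np.float64(0.0), 'width': np.float64(0.085)}
top 380.85011659023786 276.6267844212575 208.29197315253774 [[-0.02, -1.0, -0.005], [-0.996, 0.02, -0.084], [0.084, 0.003, -0.996]] [0.029 0.547 1.125] cam at [0.451 0.015 1.167]
side 470.6512117468496 276.2725703188388 208.5859378217586 [[0.78, -0.626, 0.006], [-0.412, -0.52, -0.748], [0.471, 0.581, -0.664]] [-0.419  0.281  1.012] cam at [-0.035 -0.704  0.885]
```

View pics/top0.png

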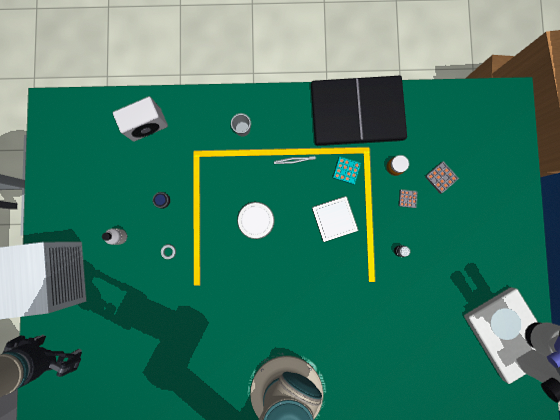

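View pics/side0.png

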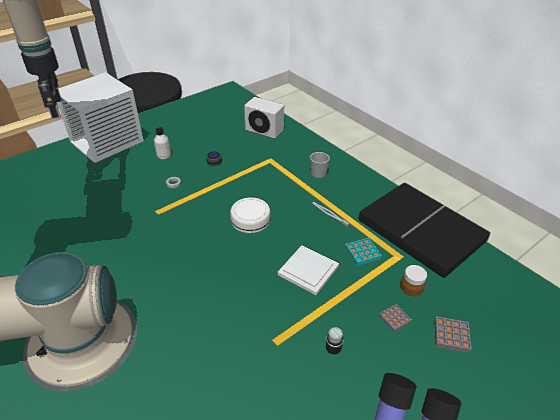

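Top view candidates for the chip_tray: the grey tray at (408,198), about 18 px wide; the grey tray at (442,177), about 25 px wide; and the turquoise tray at (347,170). The description says not turquoise and the smaller of its own colour, which fits (408,198). The other things are at these pixels:
- Ring (168,252)
- Lens (161,200)
- Eyepiece (403,251)
- Stage (335,219)
- Light base (255,220)
- Bottle (115,236)
- Tub (398,164)
- Tweezers (295,160)

I'll measure next and confirm the tray in an enlarged crop.

```bash
cat > h.py <<'E'
import cv2,numpy as np
from rig import manip
def grab(n,save=None):
    d=manip.get_image(n)
    if save: cv2.imwrite(f"pics/{save}.png",d["img"][...,::-1])
    return d
def ray(d,uv,z):   # pixels -> world points on plane z
    uv=np.atleast_2d(uv).astype(float); R,t=np.array(d["R"]),np.array(d["t"])
    c=np.c_[(uv[:,0]-d["cx"])/d["fx"],(uv[:,1]-d["cy"])/d["fy"],np.ones(len(uv))]@R
    o=-R.T@t; return o+c*((z-o[2])/c[:,2])[:,None]
def proj(d,X):
    c=np.array(d["R"])@np.array(X)+d["t"]; return d["fx"]*c[0]/c[2]+d["cx"],d["fy"]*c[1]/c[2]+d["cy"]
def cloud(d):
    h,w=d["range_z"].shape; u,v=np.meshgrid(np.arange(w),np.arange(h)); z=d["range_z"]
    c=np.dstack([(u-d["cx"])/d["fx"]*z,(v-d["cy"])/d["fy"]*z,z])-np.array(d["t"])
    return c@np.array(d["R"])
def blob(d,seed,r,z):  # non-green component near seed: centre of min-circle / rect on plane z
    hsv=cv2.cvtColor(d["img"],cv2.COLOR_RGB2HSV)
    m=~((hsv[...,0]>65)&(hsv[...,0]<90)&(hsv[...,1]>150))
    P=cloud(d)
    return m,P
E
python3 - <<'E'
from h import *
T={k:v for k,v in np.load("top0.npz").items()};S={k:v for k,v in np.load("side0.npz").items()}
objs=dict(light=((255,220),.035,30),stage=((335,219),.020,30),tray=((408,198),.010,12),big=((442,177),.010,18),turq=((347,170),.010,16),eye=((403,251),.055,10),lens=((161,200),.026,12),ring=((168,252),.012,11),tub=((398,164),.055,14),bottle=((115,236),.1,14),tweez=((295,160),.008,24))
P=cloud(T);Q=cloud(S)
print("table z top/side",np.median(P[260:300,230:330,2]),np.median(Q[150:180,330:340,2]))
for k,(c,h,r) in objs.items():
    p=ray(T,[c],h)[0]
    out=[]
    for C in(P,Q):
        near=np.hypot(*(np.moveaxis(C[...,:2]-p[:2],-1,0)))<(r*.0031+.01)
        m=near&(C[...,2]>h*.6)&(C[...,2]<h+.02)
        pts=C[m][:,:2].astype(np.float32)
        if len(pts)<5: out.append("few");continue
        rc=cv2.minAreaRect(pts*1000); out.append((len(pts),np.round(rc[0],1).tolist(),np.round(rc[1],1).tolist(),round(rc[2],1),"mean",np.round(pts.mean(0)*1000,1).tolist(),"zmed",round(float(np.median(C[m][:,2]))*1000,1)))
    print(k,*out,sep="\n   ")
a=cv2.resize(T["img"][150:225,370:470],None,fx=4,fy=4,interpolation=cv2.INTER_CUBIC);b=cv2.resize(S["img"][295:355,370:480],(400,218),interpolation=cv2.INTER_CUBIC)
cv2.imwrite("pics/traycrop.png",np.vstack([a,b])[...,::-1])
E
```

```text
table z top/side -0.0007755199835544819 0.0001824687213073224
light
   (1046, [512.4, 82.9], [108.3, 105.9], 43.6, 'mean', [511.8999938964844, 82.5], 'zmed', 34.6)
   (948, [510.2, 78.5], [110.7, 105.2], 25.2, 'mean', [505.1000061035156, 73.5], 'zmed', 35.3)
stage
   (1165, [512.9, -156.5], [109.1, 109.7], 17.1, 'mean', [512.2000122070312, -156.3000030517578], 'zmed', 18.3)
   (1499, [509.4, -159.5], [112.4, 111.1], 17.1, 'mean', [506.1000061035156, -163.5], 'zmed', 19.0)
tray
   (204, [570.7, -386.8], [58.7, 51.4], 83.7, 'mean', [570.7000122070312, -382.79998779296875], 'zmed', 8.2)
   (439, [572.7, -379.6], [65.3, 63.1], 81.0, 'mean', [567.2000122070312, -386.0], 'zmed', 8.8)
big
   (524, [622.7, -499.0], [100.1, 72.8], 39.8, 'mean', [633.2999877929688, -488.70001220703125], 'zmed', 10.7)
   (998, [630.4, -491.8], [72.5, 71.1], 38.5, 'mean', [629.2000122070312, -492.70001220703125], 'zmed', 11.8)
turq
   (471, [659.3, -206.6], [84.4, 69.5], 71.6, 'mean', [661.5999755859375, -198.6999969482422], 'zmed', 10.7)
   (587, [658.5, -201.0], [73.1, 70.1], 71.3, 'mean', [657.5999755859375, 
[... 590 characters left out ...]
 [44.3, 43.8], 44.8, 'mean', [420.70001220703125, 346.3999938964844], 'zmed', 11.6)
tub
   (242, [669.7, -348.5], [49.8, 47.4], 87.2, 'mean', [669.2000122070312, -347.6000061035156], 'zmed', 53.9)
   (393, [667.9, -351.6], [50.8, 48.7], 14.0, 'mean', [662.5, -354.29998779296875], 'zmed', 54.2)
bottle
   (199, [472.2, 496.7], [43.9, 38.0], 4.0, 'mean', [472.1000061035156, 494.0], 'zmed', 73.1)
   (162, [468.2, 491.9], [34.8, 44.2], 68.7, 'mean', [467.3999938964844, 490.0], 'zmed', 74.4)
tweez
   (127, [697.7, -40.9], [128.9, 130.3], 81.8, 'mean', [699.0, -46.70000076293945], 'zmed', 6.5)
   (127, [700.8, -43.0], [79.2, 146.0], 1.5, 'mean', [700.4000244140625, -53.29999923706055], 'zmed', 6.7)
```

View pics/traycrop.png

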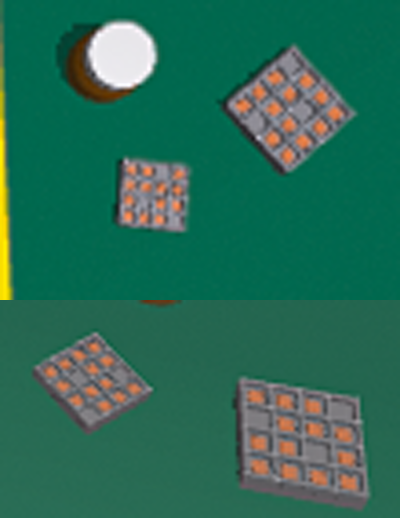

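The enlarged crop confirms it. Both trays on the right are grey: the one at top pixel (408,198) measures about 51 mm and the other at (442,177) about 72 mm. The small one at about (571,-384) mm is the chip_tray. Next is a planner that prints the row numbers.

```bash
cat >> h.py <<'E'
def pose():
    s=manip.get_state(); w,x,y,z=s["ee_rot"]
    return np.array(s["position"]),np.degrees(2*np.arctan2(y,x))-90,s   # TCP, direction of tool y (deg)
def plan(wps,step=58,last=None):
    """wps: (x,y,z mm, yaw deg of tool y (mod 180 nearest feasible is yours), opening mm, hold rows)"""
    p,yaw,s=pose(); p=p*1000; rows=[]
    print("t",round(float(s["clock"]),2),"at",np.round(p,1),"yaw",round(yaw,1),"q1,q6",np.round(np.degrees(s["qpos"][[0,5]]),0),"w",round(s["width"]*1000,1),"F",np.round(s["contact_force"],1),"g",round(float(s["gripper_force"]),1))
    c,cy=p.copy(),yaw
    for x,y,z,a,o,hold in wps:
        tgt=np.array([x,y,z],float); dy=(a-cy+180)%360-180
        n=max(1,int(np.ceil(max(np.linalg.norm(tgt-c)/step,abs(dy)/10))))
        for i in range(1,n+1): rows.append((c+(tgt-c)*i/n,cy+dy*i/n,o))
        rows+= [(tgt,cy+dy,o)]*hold; c,cy=tgt,cy+dy
    for k in range(0,len(rows),5):
        f=np.radians(yaw); Y=np.array([np.cos(f),np.sin(f),0]);X=np.array([-Y[1],Y[0],0])
        out=[]
        for q,a,o in rows[k:k+5]:
            d=(q-p)/40; out.append([round(float(v),2) for v in(d@X,d@Y,-d[2],-(a-yaw)/10)]+[o])
        print(out); p,yaw=rows[min(k+4,len(rows)-1)][:2]
E
python3 - <<'E'
from h import *
plan([(555,-385,200,83.7,85,0)])
d=manip.get_image("wrist"); p,_,_=pose(); cam=-d["R"].T@d["t"]; print("wrist cam",np.round(cam-p,3),np.round(d["R"],2).tolist(),d["fx"])
E
```

```text
t 0.1 at [210.8 534.5 230.5] yaw 68.5 q1,q6 [62. -7.] w 85.2 F [-0.2  0.5  0.5] g 0.0
[[-0.97, -1.07, 0.04, -0.09, 85], [-1.93, -2.14, 0.09, -0.18, 85], [-2.9, -3.22, 0.13, -0.27, 85], [-3.87, -4.29, 0.18, -0.36, 85], [-4.84, -5.36, 0.22, -0.45, 85]]
[[-0.88, -1.14, 0.04, -0.09, 85], [-1.76, -2.29, 0.09, -0.18, 85], [-2.64, -3.43, 0.13, -0.27, 85], [-3.52, -4.58, 0.18, -0.36, 85], [-4.4, -5.72, 0.22, -0.45, 85]]
[[-0.79, -1.21, 0.04, -0.09, 85], [-1.58, -2.42, 0.09, -0.18, 85], [-2.37, -3.63, 0.13, -0.27, 85], [-3.15, -4.84, 0.18, -0.36, 85], [-3.94, -6.05, 0.22, -0.45, 85]]
[[-0.69, -1.27, 0.04, -0.09, 85], [-1.38, -2.53, 0.09, -0.18, 85]]
wrist cam [-0.076  0.029  0.143] [[0.37, 0.93, -0.0], [0.88, -0.35, 0.32], [0.29, -0.12, -0.95]] 328.0820634428128
```

play_rows([
  [-0.97, -1.07, 0.04, -0.09, 85],
  [-1.93, -2.14, 0.09, -0.18, 85],
  [-2.9, -3.22, 0.13, -0.27, 85],
  [-3.87, -4.29, 0.18, -0.36, 85],
  [-4.84, -5.36, 0.22, -0.45, 85],
])

```text
clock: 0.78
position: [0.3127, 0.2627, 0.2224]
ee_rot: [0.0, 0.147, 0.989, 0.0]
contact_force: [0.6, -0.4, 0.8]
width: 0.0849
gripper_force: 0.0
```

play_rows([
  [-0.88, -1.14, 0.04, -0.09, 85],
  [-1.76, -2.29, 0.09, -0.18, 85],
  [-2.64, -3.43, 0.13, -0.27, 85],
  [-3.52, -4.58, 0.18, -0.36, 85],
  [-4.4, -5.72, 0.22, -0.45, 85],
])

```text
clock: 1.4
position: [0.414, -0.0077, 0.2137]
ee_rot: [0.0, 0.109, 0.994, 0.0]
contact_force: [0.5, 0.9, -0.2]
width: 0.0849
gripper_force: 0.0
```

play_rows([
  [-0.79, -1.21, 0.04, -0.09, 85],
  [-1.58, -2.42, 0.09, -0.18, 85],
  [-2.37, -3.63, 0.13, -0.27, 85],
  [-3.15, -4.84, 0.18, -0.36, 85],
  [-3.94, -6.05, 0.22, -0.45, 85],
])

```text
clock: 2.02
position: [0.5153, -0.2781, 0.2045]
ee_rot: [-0.0, 0.07, 0.998, 0.0]
contact_force: [0.4, 0.3, -0.3]
width: 0.0853
gripper_force: 0.0
```

play_rows([
  [-0.69, -1.27, 0.04, -0.09, 85],
  [-1.38, -2.53, 0.09, -0.18, 85],
  [-1.38, -2.53, 0.09, -0.18, 85],
])

```text
clock: 2.4
position: [0.5561, -0.3884, 0.1991]
ee_rot: [-0.0, 0.056, 0.998, -0.0]
contact_force: [0.1, 0.2, 0.1]
width: 0.0854
gripper_force: 0.0
```

```bash
cat >> h.py <<'E'
def top(d,c,r,h,tol=.004,rect=False):
    """measure a top face at height h near c (m) from non-green mask + depth; returns rect and circle (mm) from ray-cast contour"""
    hsv=cv2.cvtColor(d["img"],cv2.COLOR_RGB2HSV); C=cloud(d)
    near=(np.hypot(C[...,0]-c[0],C[...,1]-c[1])<r)&(abs(C[...,2]-h)<tol)
    green=(hsv[...,0]>65)&(hsv[...,0]<95)&(hsv[...,1]>140)
    m=(near&~green).astype(np.uint8); m=cv2.morphologyEx(m,cv2.MORPH_CLOSE,np.ones((5,5)))
    cs,_=cv2.findContours(m,cv2.RETR_EXTERNAL,cv2.CHAIN_APPROX_NONE)
    k=max(cs,key=cv2.contourArea)[:,0]
    w=ray(d,k,h)[:,:2].astype(np.float32)*1000
    rc=cv2.minAreaRect(w); ci=cv2.minEnclosingCircle(w); el=cv2.fitEllipse(w)
    print("rect",np.round(rc[0],1),np.round(rc[1],1),round(rc[2],1),"| circ",np.round(ci[0],1),round(ci[1],1),"| ell",np.round(el[0],1),np.round(el[1],1))
    return rc,ci,el
E
python3 - <<'E'
from h import *
d=grab("wrist","w1"); top(d,(.571,-.384),.045,.010)
E
```

```text
rect [ 567.8 -385.1] [50.3 50.1] 83.6 | circ [ 568.2 -385.3] 35.1 | ell [ 567.9 -385.4] [58.1 58.9]
```

View pics/w1.png

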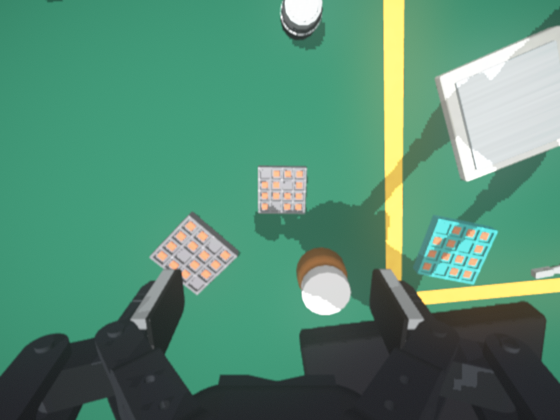

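The wrist view shows the small grey tray at (283,190) with the tub at (325,290) well clear of it. The tray measures 50.2 mm square at (568,-385), 83.6°, so I'll descend on it.

```bash
python3 - <<'E'
from h import *
plan([(568.5,-385,60,83.6,72,0),(568.5,-385,1,83.6,72,1),(568.5,-385,1,83.6,40,4)])
E
```

```text
t 2.45 at [ 555.3 -385.7  199.5] yaw 83.6 q1,q6 [ -41. -124.] w 84.7 F [-0.   0.1 -0.3] g 0.0
[[-0.11, 0.02, 1.16, 0.0, 72], [-0.22, 0.04, 2.32, 0.0, 72], [-0.33, 0.05, 3.49, 0.0, 72], [-0.33, 0.05, 4.22, 0.0, 72], [-0.33, 0.05, 4.96, 0.0, 72]]
[[0.0, 0.0, -0.0, -0.0, 72], [0.0, 0.0, -0.0, -0.0, 40], [0.0, 0.0, -0.0, -0.0, 40], [0.0, 0.0, -0.0, -0.0, 40], [0.0, 0.0, -0.0, -0.0, 40]]
[[0.0, 0.0, -0.0, -0.0, 40]]
```

play_rows([
  [-0.11, 0.02, 1.16, 0.0, 72],
  [-0.22, 0.04, 2.32, 0.0, 72],
  [-0.33, 0.05, 3.49, 0.0, 72],
  [-0.33, 0.05, 4.22, 0.0, 72],
  [-0.33, 0.05, 4.96, 0.0, 72],
], newtons=25)

```text
clock: 3.08
position: [0.5684, -0.3817, 0.0021]
ee_rot: [-0.0, 0.054, 0.999, 0.001]
contact_force: [0.6, -0.3, 0.3]
width: 0.072
gripper_force: 0.0
```

play_rows([
  [0, 0, 0, 0, 72],
  [0, 0, 0, 0, 40],
  [0, 0, 0, 0, 40],
  [0, 0, 0, 0, 40],
  [0, 0, 0, 0, 40],
])

```text
clock: 3.7
position: [0.57, -0.3841, 0.005]
ee_rot: [0.001, 0.054, 0.999, -0.001]
contact_force: [-0.2, 1.0, 7.3]
width: 0.0484
gripper_force: 26.7
```

play_rows([
  [0, 0, -0.4, 0, 40],
  [0, 0, -1.5, 0, 40],
  [0, 0, -2.5, 0, 40],
  [0, 0, -2.5, 0, 40],
])

```text
clock: 4.2
position: [0.5711, -0.3857, 0.1081]
ee_rot: [0.004, 0.054, 0.999, -0.003]
contact_force: [-0.5, 0.5, -1.1]
width: 0.0484
gripper_force: 26.1
```

```bash
python3 - <<'E'
from h import *
d=grab("wrist"); s=grab("side"); p,y,st=pose(); print(p,y,st["width"],st["gripper_force"],st["contact_force"])
u,v=map(int,proj(s,p)); print(u,v)
a=cv2.resize(s["img"][max(0,v-60):v+60,max(0,u-70):u+70],(560,480)); 
cv2.imwrite("pics/g1.png",np.vstack([cv2.resize(d["img"],None,fx=.7,fy=.7),cv2.resize(a,(392,306))])[...,::-1])
E
```

```text
[ 0.56878371 -0.38372138  0.10364707] 83.7660679889832 0.04842426648631583 26.122589707374573 [-0.25567779 -0.16587337 -1.3857344 ]
402 288
```

View pics/g1.png

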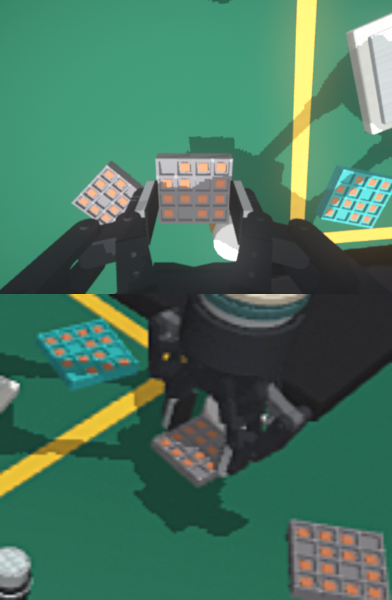

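Wrist view (top panel) shows the tray held between the pads at (275,270) in full-frame pixels; the side view agrees. I'll move to a spot beyond the stage, turned to its angle, to measure it.

```bash
python3 - <<'E'
from h import *
plan([(569,-139,200,107.1,40,1)])
E
```

```text
t 4.3 at [ 568.8 -383.7  103.6] yaw 83.8 q1,q6 [ -40. -124.] w 48.4 F [-0.3 -0.2 -1.4] g 26.1
[[0.13, 1.22, -0.48, -0.47, 40], [0.26, 2.43, -0.96, -0.93, 40], [0.4, 3.65, -1.45, -1.4, 40], [0.53, 4.87, -1.93, -1.87, 40], [0.66, 6.08, -2.41, -2.33, 40]]
[[0.0, 0.0, -0.0, -0.0, 40]]
```

play_rows([
  [0.13, 1.22, -0.48, -0.47, 40],
  [0.26, 2.43, -0.96, -0.93, 40],
  [0.4, 3.65, -1.45, -1.4, 40],
  [0.53, 4.87, -1.93, -1.87, 40],
  [0.66, 6.08, -2.41, -2.33, 40],
])

```text
clock: 4.92
position: [0.5678, -0.1372, 0.1981]
ee_rot: [-0.002, -0.15, 0.989, 0.001]
contact_force: [1.0, 0.5, -0.9]
width: 0.0486
gripper_force: 26.2
```

play_rows([
  [0, 0, 0, 0, 40],
  [0, 0, 0, 0, 40],
])

```text
clock: 5.18
position: [0.5684, -0.1391, 0.198]
ee_rot: [-0.001, -0.149, 0.989, 0.0]
contact_force: [-0.0, -0.1, -0.5]
width: 0.0481
gripper_force: 26.2
```

```bash
python3 - <<'E'
from h import *
p,y,s=pose(); print(p,y,s["ee_rot"])
d=grab("wrist","w2"); C=cloud(d)
for h,r,t in((.020,.075,.0025),(.014,.085,.0035),(.017,.085,.007)): top(d,(.511,-.157),r,h,t)
hsv=cv2.cvtColor(d["img"],cv2.COLOR_RGB2HSV)
# held tray: points near TCP height, greyish/copper
m=(np.hypot(C[...,0]-p[0],C[...,1]-p[1])<.045)&(C[...,2]>p[2]-.03)&(C[...,2]<p[2]+.03)
v,u=np.nonzero(m); print("box",u.min(),u.max(),v.min(),v.max(),m.sum()); P=C[m]
hist,e=np.histogram(P[:,2]-p[2],12); print(hist,np.round(e,4))
np.savez("w2.npz",**d)
E
```

```text
[ 0.56839737 -0.13909886  0.19802616] 107.08266600366204 [-1.12837430e-03 -1.48522748e-01  9.88908325e-01  2.13105133e-04]
rect [ 510.7 -158.9] [89.1 90.1] 17.1 | circ [ 510.9 -159. ] 62.8 | ell [ 510.6 -159. ] [104.9 105.5]
rect [ 510.5 -159. ] [108.4 109.8] 17.1 | circ [ 510.6 -158.9] 76.4 | ell [ 510.4 -159. ] [128.  128.2]
rect [ 510.3 -159. ] [107.4 108.7] 17.1 | circ [ 510.4 -158.9] 75.7 | ell [ 510.2 -159.1] [126.8 127. ]
box 183 370 218 328 12707
[ 130  226 4377 5367  443  231  279  274  337  324  339  380] [-0.0054 -0.0024  0.0005  0.0035  0.0064  0.0094  0.0123  0.0153  0.0182
  0.0211  0.0241  0.027   0.03  ]
```

View pics/w2.png

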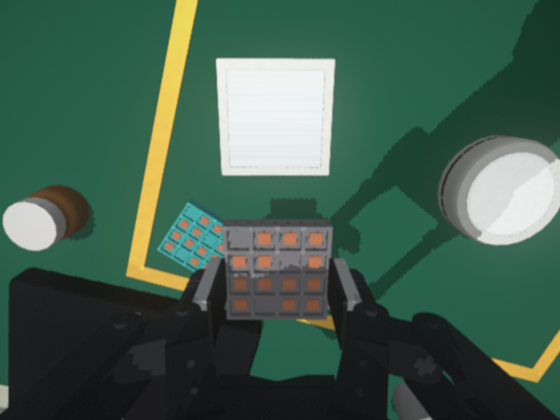

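```bash
python3 - <<'E'
from h import *
d={k:v for k,v in np.load("w2.npz").items()}; p,yaw,s=pose(); C=cloud(d)-p
f=np.radians(yaw); Y=np.array([np.cos(f),np.sin(f)]);X=np.array([-Y[1],Y[0]])
tx,ty,tz=C[...,:2]@X,C[...,:2]@Y,C[...,2]
m=(abs(ty)<.024)&(abs(tx)<.045)&(tz>-.003)&(tz<.008)
A=np.c_[tx[m],ty[m],np.ones(m.sum())]; k=np.linalg.lstsq(A,tz[m],rcond=None)[0]; r=tz[m]-A@k
A=A[r>-.0015]; k=np.linalg.lstsq(A,tz[m][r>-.0015],rcond=None)[0]
print("plane slopes x,y (deg)",np.degrees(k[:2]),"height mm",k[2]*1000)
print("tx range",np.percentile(tx[m],[.3,99.7])*1000)
m2=(abs(tx)<.02)&(abs(ty)<.04)&(tz>-.003)&(tz<.007); print("ty range",np.percentile(ty[m2],[.3,99.7])*1000)
mm=m.astype(np.uint8);mm=cv2.morphologyEx(mm,cv2.MORPH_OPEN,np.ones((5,5)))
c=max(cv2.findContours(mm,cv2.RETR_EXTERNAL,cv2.CHAIN_APPROX_NONE)[0],key=cv2.contourArea)[:,0]
w=ray(d,c,p[2]+k[2])[:,:2]-p[:2]; q=np.c_[w@X,w@Y].astype(np.float32)*1000; print(cv2.minAreaRect(q),q.min(0),q.max(0))
E
```

```text
plane slopes x,y (deg) [-0.12408969  0.34240842] height mm 4.428374517338015
tx range [-23.64515018  26.48738732]
ty range [-24.83341658  24.54059002]
((2.2222728729248047, 0.038356781005859375), (53.3497314453125, 48.49266052246094), 0.01446446031332016) [-24.457962 -24.212622] [28.89371  24.288162]
```

Tray is level in the hand, its centre 1.4 mm along tool x, and its underside 5.6 mm below the TCP. I'll approach the stage centre.

```bash
python3 - <<'E'
from h import *
plan([(511.9,-158.6,80,107.1,40,0),(511.9,-158.6,40,107.1,40,2)])
E
```

```text
t 5.22 at [ 568.4 -139.6  197.9] yaw 107.0 q1,q6 [ -21. -128.] w 48.4 F [ 0.  -0.7 -0.1] g 26.2
[[0.5, -0.01, 0.98, -0.0, 40], [0.99, -0.03, 1.96, -0.0, 40], [1.49, -0.04, 2.95, -0.01, 40], [1.49, -0.04, 3.95, -0.01, 40], [1.49, -0.04, 3.95, -0.01, 40]]
[[0.0, 0.0, -0.0, -0.0, 40]]
```

play_rows([
  [0.5, -0.01, 0.98, 0, 40],
  [0.99, -0.03, 1.96, 0, 40],
  [1.49, -0.04, 2.95, 0, 40],
  [1.49, -0.04, 3.95, 0, 40],
  [1.49, -0.04, 3.95, 0, 40],
])

```text
clock: 5.85
position: [0.5093, -0.1582, 0.0379]
ee_rot: [-0.004, -0.147, 0.989, 0.002]
contact_force: [0.2, -0.3, 0.6]
width: 0.0487
gripper_force: 26.4
```

play_rows([
  [0, 0, 0, 0, 40],
  [0, 0, 0, 0, 40],
  [0, 0, 0, 0, 40],
])

```text
clock: 6.22
position: [0.5136, -0.1585, 0.0426]
ee_rot: [0.001, -0.148, 0.989, -0.001]
contact_force: [0.1, -0.3, -0.4]
width: 0.0486
gripper_force: 26.4
```

```bash
python3 - <<'E'
from h import *
plan([(511.9,-158.6,26,107.1,40,2)])
E
```

```text
t 6.22 at [ 513.6 -158.5   42.6] yaw 107.1 q1,q6 [ -25. -132.] w 48.6 F [ 0.1 -0.3 -0.4] g 26.4
[[0.04, 0.01, 0.41, -0.0, 40], [0.04, 0.01, 0.41, -0.0, 40], [0.04, 0.01, 0.41, -0.0, 40]]
```

play_rows([
  [0, 0, 0, 0, 40],
  [0, 0, 0, 0, 40],
])

```text
clock: 6.48
position: [0.5128, -0.158, 0.0416]
ee_rot: [0.0, -0.149, 0.989, -0.0]
contact_force: [-0.7, -0.3, 0.3]
width: 0.0484
gripper_force: 26.4
```

play_rows([
  [0, 0, 0, 0, 40],
  [0, 0, 0, 0, 40],
  [0, 0, 0, 0, 40],
])

```text
clock: 6.85
position: [0.5125, -0.1581, 0.0412]
ee_rot: [-0.0, -0.148, 0.989, 0.0]
contact_force: [0.2, -0.8, -1.5]
width: 0.0486
gripper_force: 26.4
```

```bash
python3 - <<'E'
from h import *
plan([(511.9,-158.6,26,107.1,40,2)])
E
```

```text
t 6.85 at [ 512.5 -158.1   41.2] yaw 107.1 q1,q6 [ -25. -132.] w 48.6 F [ 0.2 -0.8 -1.5] g 26.4
[[0.02, -0.01, 0.38, -0.0, 40], [0.02, -0.01, 0.38, -0.0, 40], [0.02, -0.01, 0.38, -0.0, 40]]
```

play_rows([
  [0.02, -0.01, 0.12, 0, 40],
  [0.02, -0.01, 0.24, 0, 40],
  [0.02, -0.01, 0.33, 0, 40],
  [0.02, -0.01, 0.37, 0, 40],
  [0.02, -0.01, 0.37, 0, 40],
])

```text
clock: 7.48
position: [0.5119, -0.1587, 0.0263]
ee_rot: [-0.0, -0.148, 0.989, 0.0]
contact_force: [-0.6, 0.8, -0.5]
width: 0.0482
gripper_force: 26.4
```

play_rows([
  [0, 0, 0, 0, 40],
  [0, 0, 0, 0, 40],
  [0, 0, 0, 0, 40],
])

```text
clock: 7.85
position: [0.512, -0.1587, 0.0266]
ee_rot: [0.0, -0.148, 0.989, -0.0]
contact_force: [0.8, 0.5, -1.0]
width: 0.0482
gripper_force: 26.4
```

play_rows([
  [0, 0, 0.03, 0, 40],
  [0, 0, 0.03, 0, 40],
  [0, 0, 0.03, 0, 56],
  [0, 0, 0.03, 0, 62],
  [0, 0, 0.03, 0, 62],
])

```text
clock: 8.48
position: [0.512, -0.1587, 0.0253]
ee_rot: [0.0, -0.148, 0.989, 0.0]
contact_force: [-0.3, -0.1, -0.9]
width: 0.0618
gripper_force: 0.0
```

play_rows([
  [0, 0, -0.3, 0, 62],
  [0, 0, -1.5, 0, 62],
  [0, 0, -3.0, 0, 62],
  [-1.4, 0, -4.3, 0, 62],
  [-1.4, 0, -4.3, 0, 62],
])

```text
clock: 9.1
position: [0.5694, -0.1425, 0.2021]
ee_rot: [0.004, -0.149, 0.989, -0.002]
contact_force: [0.1, 0.1, -0.8]
width: 0.062
gripper_force: 0.0
```

play_rows([
  [0, 0, 0, 0, 62],
  [0, 0, 0, 0, 62],
  [0, 0, 0, 0, 62],
])

```text
clock: 9.48
position: [0.5638, -0.1422, 0.1957]
ee_rot: [-0.002, -0.148, 0.989, 0.001]
contact_force: [-0.1, 0.4, -0.3]
width: 0.0621
gripper_force: 0.0
```

```bash
python3 - <<'E'
from h import *
d=grab("wrist"); 
top(d,(.511,-.159),.04,.030,.003)
top(d,(.511,-.159),.078,.017,.006)
t=grab("top"); top(t,(.512,-.157),.04,.03,.004); top(t,(.512,-.157),.085,.017,.006)
plan([(405,352,200,107,70,1)])
E
```

```text
rect [ 510.4 -159.7] [49.3 50.1] 17.0 | circ [ 510.6 -159.7] 35.0 | ell [ 510.4 -159.7] [58.4 58.5]
rect [ 510.3 -159.1] [107.8 108.7] 17.0 | circ [ 510.6 -159. ] 75.6 | ell [ 510.2 -159.1] [126.7 127.3]
rect [ 512.7 -157.1] [49.4 49.2] 16.5 | circ [ 512.7 -157.1] 33.0 | ell [ 509.4 -164.1] [39.2 60.7]
rect [ 511.6 -164.2] [102.   93.9] 17.2 | circ [ 503.6 -165.5] 62.8 | ell [ 502.8 -174.7] [ 86.2 106.8]
t 9.57 at [ 564.4 -142.3  196.3] yaw 107.0 q1,q6 [ -21. -128.] w 62.2 F [ 0.1 -0.3  0.2] g 0.0
[[0.02, 1.44, -0.01, 0.0, 70], [0.04, 2.89, -0.02, 0.0, 70], [0.06, 4.33, -0.03, 0.0, 70], [0.08, 5.77, -0.04, 0.0, 70], [0.11, 7.21, -0.05, 0.0, 70]]
[[0.02, 1.44, -0.01, 0.0, 70], [0.04, 2.89, -0.02, 0.0, 70], [0.06, 4.33, -0.03, 0.0, 70], [0.09, 5.77, -0.04, 0.0, 70], [0.09, 5.77, -0.04, 0.0, 70]]
```

Tray sits on the stage within 0.7 mm and 0.1°. On to the ring.

play_rows([
  [0.02, 1.44, -0.01, 0.0, 70],
  [0.04, 2.89, -0.02, 0.0, 70],
  [0.06, 4.33, -0.03, 0.0, 70],
  [0.08, 5.77, -0.04, 0.0, 70],
  [0.11, 7.21, -0.05, 0.0, 70],
])

```text
clock: 10.2
position: [0.4756, 0.1335, 0.1991]
ee_rot: [-0.0, -0.148, 0.989, 0.0]
contact_force: [1.7, 0.3, 0.0]
width: 0.0701
gripper_force: 0.0
```

play_rows([
  [-0.23, 1.4, 0, 0, 70],
  [-0.46, 2.8, 0, 0, 70],
  [-0.7, 4.2, 0, 0, 70],
  [-1.02, 5.56, 0, 0, 70],
  [-1.02, 5.56, 0, 0, 70],
])

```text
clock: 10.82
position: [0.4496, 0.36, 0.1986]
ee_rot: [-0.0, -0.151, 0.989, 0.001]
contact_force: [-0.2, -0.7, -0.2]
width: 0.07
gripper_force: 0.0
```

play_rows([
  [0, 0, 0, 0, 66],
  [0, 0, 0, 0, 66],
  [0, 0, 0, 0, 66],
])

```text
clock: 11.2
position: [0.4506, 0.3555, 0.1995]
ee_rot: [0.0, -0.148, 0.989, -0.0]
contact_force: [-0.1, 0.2, 0.2]
width: 0.066
gripper_force: 0.0
```

```bash
python3 - <<'E'
from h import *
d=grab("wrist","w3"); 
rc,ci,el=top(d,(.421,.348),.035,.012,.004)
top(d,(.578,.366),.04,.026,.005)
x,y=el[0]
plan([(x,y,60,107,62,0),(x,y,6,107,62,2)])
E
```

```text
rect [421.4 348.6] [42.2 42.4] 17.0 | circ [421.4 348.9] 21.7 | ell [421.4 348.9] [42.3 42.5]
rect [577.2 368.2] [49. 47.] 16.9 | circ [577.1 368.2] 25.0 | ell [577.2 368.1] [46.5 49. ]
t 11.25 at [450.7 355.6 199.5] yaw 107.0 q1,q6 [ 31. -76.] w 65.6 F [ 0.4  0.2 -0.2] g 0.0
[[0.25, 0.02, 1.16, -0.0, 62], [0.5, 0.03, 2.33, -0.0, 62], [0.75, 0.05, 3.49, -0.0, 62], [0.75, 0.05, 4.84, -0.0, 62], [0.75, 0.05, 4.84, -0.0, 62]]
[[0.0, 0.0, -0.0, -0.0, 62]]
```

play_rows([
  [0.25, 0.02, 1.16, 0, 62],
  [0.5, 0.03, 2.33, 0, 62],
  [0.75, 0.05, 3.49, 0, 62],
  [0.75, 0.05, 4.4, 0, 62],
  [0.75, 0.05, 4.79, 0, 62],
])

```text
clock: 11.88
position: [0.4202, 0.3486, 0.0061]
ee_rot: [-0.001, -0.148, 0.989, -0.001]
contact_force: [0.5, -0.5, 0.6]
width: 0.062
gripper_force: 0.0
```

play_rows([
  [0, 0, 0, 0, 62],
  [0, 0, 0, 0, 62],
  [0, 0, 0, 0, 62],
  [0, 0, 0, 0, 62],
])

```text
clock: 12.38
position: [0.4216, 0.3502, 0.0087]
ee_rot: [0.001, -0.148, 0.989, 0.0]
contact_force: [0.5, -0.0, -0.5]
width: 0.0618
gripper_force: 0.0
```

play_rows([
  [0, 0, 0, 0, 36],
  [0, 0, 0, 0, 36],
  [0, 0, 0, 0, 36],
  [0, 0, 0, 0, 36],
], newtons=35)

```text
clock: 12.88
position: [0.4213, 0.35, 0.0087]
ee_rot: [0.0, -0.148, 0.989, 0.0]
contact_force: [-0.5, -0.6, 6.4]
width: 0.0402
gripper_force: 34.4
```

play_rows([
  [0, 0, -0.3, 0, 36],
  [0, 0, -1.5, 0, 36],
  [0, 0, -3.0, 0, 36],
  [0, 0, -4.5, 0, 36],
  [0, 0, -4.5, 0, 36],
])

```text
clock: 13.5
position: [0.424, 0.3518, 0.1938]
ee_rot: [0.006, -0.148, 0.989, 0.003]
contact_force: [-0.3, 0.4, -1.5]
width: 0.04
gripper_force: 35.6
```

```bash
python3 - <<'E'
from h import *
plan([(513,-159,180,107,36,0)])
E
```

```text
t 13.5 at [424.  351.8 193.8] yaw 107.1 q1,q6 [ 32. -75.] w 40.0 F [-0.3  0.4 -1.5] g 35.6
[[0.18, -1.43, 0.04, 0.0, 36], [0.36, -2.86, 0.08, 0.0, 36], [0.54, -4.29, 0.11, 0.0, 36], [0.72, -5.72, 0.15, 0.0, 36], [0.9, -7.14, 0.19, 0.0, 36]]
[[0.18, -1.43, 0.04, 0.0, 36], [0.36, -2.86, 0.08, 0.0, 36], [0.54, -4.29, 0.11, 0.0, 36], [0.72, -5.72, 0.15, 0.0, 36]]
```

```bash
cat >> h.py <<'E'
def held(d,p,yaw,hw=.03,lo=-.012,hi=.012):
    C=cloud(d)-p; f=np.radians(yaw); Y=np.array([np.cos(f),np.sin(f)]);X=np.array([-Y[1],Y[0]])
    return C[...,:2]@X*1000,C[...,:2]@Y*1000,C[...,2]*1000
E
python3 - <<'E'
from h import *
d=grab("wrist"); p,yaw,s=pose(); print(p,yaw,s["width"])
tx,ty,tz=held(d,p,yaw)
hsv=cv2.cvtColor(d["img"],cv2.COLOR_RGB2HSV)
m=(abs(ty)<21)&(abs(tx)<35)&(tz>-14)&(tz<14)
print(np.histogram(tz[m],14,(-14,14)))
a=d["img"][180:340,180:380]; cv2.imwrite("pics/ring.png",cv2.resize(a,None,fx=3,fy=3)[...,::-1]); np.savez("w4.npz",**d)
A=np.c_[tx[m],ty[m],np.ones(m.sum())]
z=tz[m]; g=np.abs(z-np.median(z))<4
for _ in range(4):
    k=np.linalg.lstsq(A[g],z[g],rcond=None)[0]; g=abs(z-A@k)<1
print(k,g.sum(),"tx",np.percentile(A[g][:,0],[.5,99.5]),"ty",np.percentile(A[g][:,1],[.5,99.5]))
E
```

```text
[0.42217113 0.35058498 0.19067459] 107.07474429365809 0.03983206344733285
(array([   0,    0,    0,    0,   20,  171,  243,  263,  262,  672, 2643,
        123,   48,   66]), array([-14., -12., -10.,  -8.,  -6.,  -4.,  -2.,   0.,   2.,   4.,   6.,
         8.,  10.,  12.,  14.]))
[-1.26155950e-02  2.19712183e-03  6.71811148e+00] 2775 tx [-22.64733502  18.9024285 ] ty [-19.90963671  19.87236408]
```

View pics/ring.png

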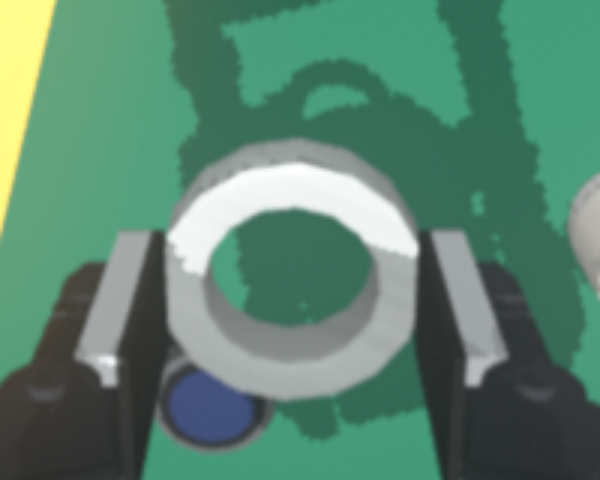

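Ring is held level by its outside, at about (275,268) in the full wrist frame, with its centre about 2 mm along −tool x. I'll carry it to above the tray.

play_rows([
  [0.18, -1.43, 0.04, 0.0, 36],
  [0.36, -2.86, 0.08, 0.0, 36],
  [0.54, -4.29, 0.11, 0.0, 36],
  [0.72, -5.72, 0.15, 0.0, 36],
  [0.9, -7.14, 0.19, 0.0, 36],
])

```text
clock: 14.18
position: [0.4692, 0.0645, 0.1784]
ee_rot: [-0.002, -0.148, 0.989, 0.0]
contact_force: [-0.1, 1.1, 0.1]
width: 0.04
gripper_force: 35.7
```

play_rows([
  [0.18, -1.43, 0.04, 0.0, 36],
  [0.36, -2.86, 0.2, 0.0, 36],
  [0.62, -4.29, 0.8, 0.0, 36],
  [0.82, -5.65, 1.6, 0.0, 36],
  [0.82, -5.65, 2.3, 0.0, 36],
])

```text
clock: 14.8
position: [0.505, -0.163, 0.0855]
ee_rot: [-0.001, -0.146, 0.989, 0.0]
contact_force: [0.4, 0.7, -0.7]
width: 0.04
gripper_force: 35.7
```

play_rows([
  [0, 0, 0, 0, 36],
  [0, 0, 0, 0, 36],
  [0, 0, 0, 0, 36],
  [0, 0, 0, 0, 36],
])

```text
clock: 15.3
position: [0.5061, -0.159, 0.0892]
ee_rot: [0.001, -0.149, 0.989, -0.001]
contact_force: [0.8, -0.4, -0.9]
width: 0.0401
gripper_force: 35.7
```

```bash
python3 - <<'E'
from h import *
d=grab("wrist"); p,yaw,s=pose()
tx,ty,tz=held(d,p,yaw); h=6.7
m=((abs(ty)<26)&(abs(tx)<35)&(abs(tz-h)<2.5)).astype(np.uint8)
m=cv2.morphologyEx(m,cv2.MORPH_OPEN,np.ones((3,3)))
c=max(cv2.findContours(m,cv2.RETR_EXTERNAL,cv2.CHAIN_APPROX_NONE)[0],key=cv2.contourArea)[:,0]
w=ray(d,c,p[2]+h/1000)[:,:2]-p[:2]; f=np.radians(yaw); Y=np.array([np.cos(f),np.sin(f)]);X=np.array([-Y[1],Y[0]])
q=np.c_[w@X,w@Y].astype(np.float32)*1000; print(cv2.minAreaRect(q),cv2.minEnclosingCircle(q),cv2.fitEllipse(q))
print("medz",np.median(tz[m>0]))
plan([(508.7,-160.2,50,107.1,36,2)])
E
```

```text
((10.770956039428711, 22.326753616333008), (6.539914131164551, 1.5506365299224854), 89.97418212890625) ((10.902748107910156, 22.306612014770508), 3.313072919845581) ((10.90827751159668, 21.50067901611328), (1.4410480260849, 9.323033332824707), 177.2664031982422)
medz 7.136022752845916
t 15.35 at [ 505.9 -159.1   89. ] yaw 107.1 q1,q6 [ -25. -132.] w 39.9 F [-0.1 -0.2 -1.3] g 35.7
[[-0.06, -0.05, 0.98, 0.0, 36], [-0.06, -0.05, 0.98, 0.0, 36], [-0.06, -0.05, 0.98, 0.0, 36]]
```

```bash
python3 - <<'E'
from h import *
d=grab("wrist"); p,yaw,s=pose()
tx,ty,tz=held(d,p,yaw)
for hw in(19,21):
    m=(abs(ty)<hw)&(abs(tx)<35)&(abs(tz-6.7)<2.5)
    print(m.sum(),np.percentile(tx[m],[.3,1,99,99.7]),np.median(tz[m]))
c=[]
for i in range(-14,15,2):   # chords along tool x
    k=(abs(ty-i)<1)&(abs(tx)<35)&(abs(tz-6.7)<2.5)
    if k.sum()>20: c.append((i,round(float(tx[k].min()),1),round(float(tx[k].max()),1),round(float(tx[k].max()+tx[k].min())/2,1)))
print(c)
E
```

```text
783 [-20.14041314 -19.21497868  20.2161423   20.62069635] 4.496401004494569
956 [-19.89011086 -19.1394453   20.1630012   20.58136221] 4.546454351969382
[(-14, -15.4, 16.9, 0.7), (-12, -16.7, 17.5, 0.4), (-10, -18.6, 19.2, 0.3), (-8, -18.1, 20.2, 1.0), (-6, -18.5, 19.9, 0.7), (-4, -19.8, 20.0, 0.1), (-2, -20.9, 20.6, -0.2), (0, -20.3, 21.1, 0.4), (2, -19.2, 20.7, 0.7), (4, -19.2, 20.3, 0.5), (6, -19.1, 18.6, -0.3), (8, -18.6, 18.6, -0.0), (10, -17.8, 18.1, 0.2), (12, -15.9, 13.0, -1.5), (14, -12.6, 15.5, 1.4)]
```

```bash
python3 - <<'E'
from h import *
d=grab("wrist"); p,yaw,s=pose(); print(p)
tx,ty,tz=held(d,p,yaw)
m=(abs(ty)<19)&(np.hypot(tx,ty)<24)&(np.hypot(tx,ty)>13)&(abs(tz)<12)
A=np.c_[tx[m],ty[m],np.ones(m.sum())]; z=tz[m]; g=z>np.percentile(z,40)
for _ in range(5): k=np.linalg.lstsq(A[g],z[g],rcond=None)[0]; g=abs(z-A@k)<.8
print(np.degrees(k[:2]),k[2],g.sum(),"x",np.percentile(A[g][:,0],[.3,1,99,99.7]))
h=k[2]; c=[]
for i in range(-14,15,2):
    q=(abs(ty-i)<1)&(abs(tx)<35)&(abs(tz-h)<1.2)
    if q.sum()>10: c.append((tx[q].max()+tx[q].min())/2)
print(np.round(c,1),np.median(c))
E
```

```text
[ 0.50573276 -0.15921883  0.08871013]
[ 0.06494902 -0.05095184] 3.836929965156469 2414 x [-20.95886532 -20.3877811   20.4960435   21.09910756]
[-0.1  0.1  0.  -0.3 -0.   0.1 -0.4 -0.2  0.3 -0.4 -0.4 -0.2 -0.2 -0.
 -0.1] -0.0683684590657645
```

play_rows([
  [-0.11, -0.04, 0.4, 0, 36],
  [-0.11, -0.04, 0.8, 0, 36],
  [-0.11, -0.04, 1.0, 0, 36],
  [-0.11, -0.04, 1.0, 0, 36],
  [-0.11, -0.04, 1.0, 0, 36],
])

```text
clock: 16.08
position: [0.5105, -0.1598, 0.0482]
ee_rot: [0.0, -0.148, 0.989, -0.0]
contact_force: [-0.2, -0.6, -0.8]
width: 0.0402
gripper_force: 35.7
```

play_rows([
  [0, 0, 0, 0, 36],
  [0, 0, 0, 0, 36],
  [0, 0, 0, 0, 36],
  [0, 0, 0, 0, 36],
  [0, 0, 0, 0, 36],
])

```text
clock: 16.7
position: [0.5101, -0.1597, 0.0481]
ee_rot: [0.0, -0.148, 0.989, 0.0]
contact_force: [-0.3, -0.3, -0.8]
width: 0.04
gripper_force: 35.7
```

```bash
python3 - <<'E'
from h import *
plan([(510.5,-159.5,39,107.1,36,2)])
E
```

```text
t 16.7 at [ 510.1 -159.7   48.1] yaw 107.1 q1,q6 [ -25. -132.] w 40.0 F [-0.3 -0.3 -0.8] g 35.7
[[-0.01, 0.0, 0.23, -0.0, 36], [-0.01, 0.0, 0.23, -0.0, 36], [-0.01, 0.0, 0.23, -0.0, 36]]
```

play_rows([
  [-0.01, 0, 0.08, 0, 36],
  [-0.01, 0, 0.16, 0, 36],
  [-0.01, 0, 0.21, 0, 36],
  [-0.01, 0, 0.23, 0, 36],
  [-0.01, 0, 0.23, 0, 36],
])

```text
clock: 17.32
position: [0.5105, -0.1596, 0.0388]
ee_rot: [0.0, -0.148, 0.989, 0.0]
contact_force: [-0.1, 0.4, -1.2]
width: 0.0402
gripper_force: 35.7
```

play_rows([
  [0, 0, 0, 0, 36],
  [0, 0, 0.02, 0, 36],
  [0, 0, 0.02, 0, 36],
])

```text
clock: 17.7
position: [0.5107, -0.1596, 0.0387]
ee_rot: [0.0, -0.148, 0.989, -0.0]
contact_force: [-1.7, 0.5, 5.4]
width: 0.04
gripper_force: 36.9
```

Contact at 5.4 N, so the ring is on the tray. Releasing.

play_rows([
  [0, 0, 0, 0, 48],
  [0, 0, 0, 0, 56],
  [0, 0, 0, 0, 56],
  [0, 0, -0.2, 0, 56],
  [0, 0, -0.8, 0, 56],
])

```text
clock: 18.32
position: [0.5096, -0.1592, 0.0697]
ee_rot: [-0.001, -0.148, 0.989, 0.001]
contact_force: [0.1, 0.4, -0.4]
width: 0.056
gripper_force: 0.0
```

play_rows([
  [0, 0, -1.5, 0, 56],
  [-0.7, 0, -2.5, 0, 56],
  [-1.4, 0, -3.2, 0, 56],
  [-1.4, 0, -3.2, 0, 56],
  [-1.4, 0, -3.2, 0, 56],
])

```text
clock: 18.95
position: [0.5626, -0.1429, 0.1972]
ee_rot: [-0.001, -0.149, 0.989, 0.0]
contact_force: [0.5, -0.1, 0.6]
width: 0.056
gripper_force: 0.0
```

play_rows([
  [0, 0, 0, 0, 60],
  [0, 0, 0, 0, 60],
  [0, 0, 0, 0, 60],
  [0, 0, 0, 0, 60],
])

```text
clock: 19.45
position: [0.5639, -0.1432, 0.1979]
ee_rot: [-0.0, -0.148, 0.989, 0.0]
contact_force: [-1.3, -0.2, 0.1]
width: 0.0603
gripper_force: 0.0
```

```bash
python3 - <<'E'
from h import *
d=grab("wrist","w5"); 
top(d,(.5105,-.1595),.035,.042,.003)
top(d,(.5105,-.1595),.04,.035,.009)
top(d,(.511,-.159),.078,.017,.006)
cv2.imwrite("pics/w5c.png",cv2.resize(d["img"][40:220,180:420],None,fx=2.5,fy=2.5)[...,::-1])
top(d,(.511,.081),.07,.035,.003)
# eyepiece hover
plan([(438,-340,200,30,60,1)])
E
```

```text
rect [ 510.9 -160.5] [42.5 42.8] 17.1 | circ [ 510.8 -160.2] 21.8 | ell [ 510.9 -160.2] [42.4 42.5]
rect [ 510.5 -159.7] [48.8 49.3] 17.0 | circ [ 510.4 -159.5] 34.3 | ell [ 510.4 -159.6] [56.9 57.7]
rect [ 510.3 -159.1] [107.5 108.8] 17.0 | circ [ 510.7 -159. ] 75.4 | ell [ 510.2 -159.1] [126.7 127. ]
rect [512.1  75.8] [107.3  99.5] 32.4 | circ [509.9  79.9] 55.1 | ell [511.2  78.1] [102.4 106.9]
t 19.5 at [ 564.  -143.2  198. ] yaw 107.1 q1,q6 [ -21. -128.] w 59.8 F [0.1 0.6 0.1] g 0.0
[[0.56, -0.47, -0.01, 0.96, 60], [1.11, -0.95, -0.01, 1.93, 60], [1.67, -1.42, -0.02, 2.89, 60], [2.23, -1.89, -0.03, 3.85, 60], [2.78, -2.36, -0.03, 4.82, 60]]
[[0.02, -0.73, -0.01, 0.96, 60], [0.04, -1.46, -0.01, 1.93, 60], [0.06, -2.19, -0.02, 2.89, 60], [0.06, -2.19, -0.02, 2.89, 60]]
```

View pics/w5c.png

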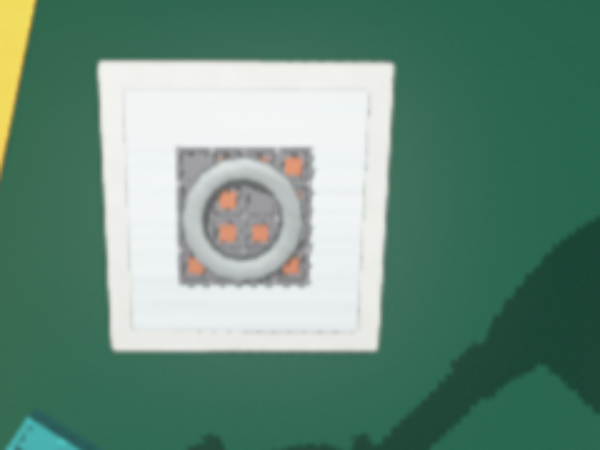

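The crop shows the ring centred on the tray at (243,220) and the tray squared on the plate; all centres agree within about 1 mm. On to the eyepiece.

```bash
python3 - <<'E'
from h import *
plan([(425,-377,200,30,60,1)])
E
```

```text
t 19.5 at [ 564.  -143.2  198. ] yaw 107.1 q1,q6 [ -21. -128.] w 59.8 F [0.1 0.6 0.1] g 0.0
[[0.63, -0.57, -0.01, 0.96, 60], [1.26, -1.14, -0.01, 1.93, 60], [1.89, -1.71, -0.02, 2.89, 60], [2.52, -2.28, -0.03, 3.85, 60], [3.15, -2.86, -0.03, 4.82, 60]]
[[-0.01, -0.85, -0.01, 0.96, 60], [-0.01, -1.7, -0.01, 1.93, 60], [-0.02, -2.55, -0.02, 2.89, 60], [-0.02, -2.55, -0.02, 2.89, 60]]
```

play_rows([
  [0.63, -0.57, -0.01, 0.96, 60],
  [1.26, -1.14, -0.01, 1.93, 60],
  [1.89, -1.71, -0.02, 2.89, 60],
  [2.52, -2.28, -0.03, 3.85, 60],
  [3.15, -2.86, -0.03, 4.82, 60],
])

```text
clock: 20.12
position: [0.4766, -0.2904, 0.1994]
ee_rot: [0.0, 0.271, 0.963, -0.0]
contact_force: [-0.9, -1.4, 0.2]
width: 0.0599
gripper_force: 0.0
```

play_rows([
  [-0.01, -0.85, -0.01, 0.96, 60],
  [-0.01, -1.7, -0.01, 1.93, 60],
  [-0.02, -2.55, -0.02, 2.89, 60],
  [-0.02, -2.55, -0.02, 2.89, 60],
  [-0.02, -2.55, -0.02, 2.89, 60],
])

```text
clock: 20.75
position: [0.4252, -0.3768, 0.2]
ee_rot: [-0.0, 0.5, 0.866, 0.0]
contact_force: [-0.3, -0.1, 0.2]
width: 0.0601
gripper_force: 0.0
```

play_rows([
  [0, 0, 0, 0, 60],
  [0, 0, 0, 0, 60],
  [0, 0, 0, 0, 60],
])

```text
clock: 21.12
position: [0.4254, -0.3767, 0.2001]
ee_rot: [0.0, 0.5, 0.866, 0.0]
contact_force: [0.2, -0.1, -0.4]
width: 0.0599
gripper_force: 0.0
```

```bash
python3 - <<'E'
from h import *
d=grab("wrist","w6"); 
rc,ci,el=top(d,(.410,-.351),.03,.055,.004)
top(d,(.410,-.351),.03,.038,.003)
x,y=el[0]
plan([(x,y,90,30,60,0),(x,y,10,30,60,2)])
E
```

```text
rect [ 410.4 -351.9] [27.6 28.2] 74.6 | circ [ 410.2 -351.9] 14.4 | ell [ 410.2 -351.7] [27.6 27.9]
rect [ 408.2 -347.5] [32.7 23.7] 28.2 | circ [ 410.1 -351.4] 16.8 | ell [ 411.  -352.8] [31.6 34. ]
t 21.18 at [ 425.4 -376.8  200.1] yaw 30.0 q1,q6 [-49. -79.] w 60.1 F [ 0.9 -0.2  1.1] g 0.0
[[0.37, -0.01, 1.38, 0.0, 60], [0.73, -0.01, 2.75, 0.0, 60], [0.73, -0.01, 3.75, 0.0, 60], [0.73, -0.01, 4.75, 0.0, 60], [0.73, -0.01, 4.75, 0.0, 60]]
[[0.0, 0.0, -0.0, -0.0, 60]]
```

View pics/w6.png

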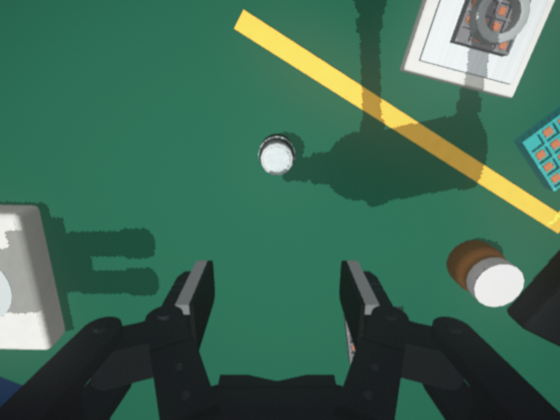

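Eyepiece is at (276,155) in the wrist view, standing clear, at (410.3,-351.8).

play_rows([
  [0.37, -0.01, 1.38, 0.0, 60],
  [0.73, -0.01, 2.75, 0.0, 60],
  [0.73, -0.01, 2.75, 0.0, 60],
  [0.73, -0.01, 3.75, 0.0, 60],
  [0.73, -0.01, 4.75, 0.0, 60],
])

```text
clock: 21.8
position: [0.4131, -0.3554, 0.0123]
ee_rot: [0.004, 0.5, 0.866, -0.001]
contact_force: [0.5, 0.2, -0.2]
width: 0.0597
gripper_force: 0.0
```

play_rows([
  [0, 0, 0, 0, 60],
  [0, 0, 0, 0, 60],
  [0, 0, 0, 0, 60],
  [0, 0, 0, 0, 60],
  [0, 0, 0, 0, 60],
])

```text
clock: 22.42
position: [0.4105, -0.3523, 0.0108]
ee_rot: [0.001, 0.5, 0.866, -0.0]
contact_force: [0.2, -0.1, 0.5]
width: 0.0602
gripper_force: 0.0
```

play_rows([
  [0, 0, 0, 0, 26],
  [0, 0, 0, 0, 26],
  [0, 0, 0, 0, 26],
  [0, 0, 0, 0, 26],
])

```text
clock: 22.92
position: [0.4103, -0.3521, 0.0103]
ee_rot: [0.0, 0.5, 0.866, 0.0]
contact_force: [-0.1, 1.4, 4.3]
width: 0.033
gripper_force: 34.6
```

play_rows([
  [0, 0, -0.2, 0, 26],
  [0, 0, -1.0, 0, 26],
  [0, 0, -2.2, 0, 26],
  [0, 0, -3.4, 0, 26],
  [0, 0, -3.4, 0, 26],
])

```text
clock: 23.55
position: [0.4122, -0.3543, 0.1501]
ee_rot: [0.004, 0.5, 0.866, -0.001]
contact_force: [0.1, -0.1, -1.1]
width: 0.033
gripper_force: 35.0
```

```bash
python3 - <<'E'
from h import *
plan([(510.5,-100,145,10,26,0),(510.5,-39,130,10,26,2)],step=50)
E
```

```text
t 23.55 at [ 412.2 -354.3  150.1] yaw 30.0 q1,q6 [-48. -78.] w 33.0 F [ 0.1 -0.1 -1.1] g 35.0
[[0.71, 0.88, 0.02, 0.33, 26], [1.43, 1.77, 0.04, 0.67, 26], [2.14, 2.65, 0.06, 1.0, 26], [2.85, 3.54, 0.09, 1.33, 26], [3.56, 4.42, 0.11, 1.66, 26]]
[[0.94, 0.64, 0.02, 0.33, 26], [1.68, 0.82, 0.21, 0.33, 26], [2.42, 0.99, 0.4, 0.33, 26], [2.42, 0.99, 0.4, 0.33, 26], [2.42, 0.99, 0.4, 0.33, 26]]
```

play_rows([
  [0.71, 0.88, 0.02, 0.33, 26],
  [1.43, 1.77, 0.04, 0.67, 26],
  [2.14, 2.65, 0.06, 1.0, 26],
  [2.85, 3.54, 0.09, 1.33, 26],
  [3.56, 4.42, 0.11, 1.66, 26],
])

```text
clock: 24.18
position: [0.4916, -0.1387, 0.1402]
ee_rot: [-0.001, 0.621, 0.784, -0.0]
contact_force: [0.7, -0.5, -0.5]
width: 0.0328
gripper_force: 35.1
```

play_rows([
  [0.94, 0.64, 0.02, 0.33, 26],
  [1.68, 0.82, 0.21, 0.33, 26],
  [2.42, 0.99, 0.4, 0.33, 26],
  [2.42, 0.99, 0.4, 0.33, 26],
  [2.42, 0.99, 0.4, 0.33, 26],
])

```text
clock: 24.8
position: [0.508, -0.0374, 0.125]
ee_rot: [-0.0, 0.642, 0.767, -0.0]
contact_force: [0.2, -0.1, -1.1]
width: 0.0329
gripper_force: 35.1
```

play_rows([
  [0, 0, 0, 0, 26],
  [0, 0, 0, 0, 26],
  [0, 0, 0, 0, 26],
  [0, 0, 0, 0, 26],
])

```text
clock: 25.3
position: [0.5084, -0.0374, 0.1258]
ee_rot: [0.0, 0.642, 0.766, 0.0]
contact_force: [0.7, 0.2, -1.1]
width: 0.0328
gripper_force: 35.1
```

```bash
python3 - <<'E'
from h import *
d=grab("wrist","w7"); p,yaw,s=pose()
top(d,(.511,.081),.07,.035,.003)
top(d,(.511,-.159),.078,.017,.006)
tx,ty,tz=held(d,p,yaw); m=(np.hypot(tx,ty)<22)&(abs(tz-45)<6)
print("eye top",np.percentile(tx[m],[2,50,98]),np.percentile(ty[m],[2,50,98]),np.median(tz[m]))
cv2.imwrite("pics/w7s.png",grab("side")["img"][100:320,180:420,::-1].repeat(2,0).repeat(2,1))
plan([(510.5,-39,40,10,26,2)],step=40)
E
```

```text
rect [513.5  65.7] [105.3  74.4] 10.1 | circ [510.7  80.9] 53.0 | ell [512.7  70.5] [ 78.9 111.5]
rect [ 530.3 -185.4] [88.  39.7] 17.2 | circ [ 529.9 -185. ] 47.8 | ell [ 531.5 -183.9] [44.  95.9]
eye top [-12.54792086   2.56307642  13.45626186] [-18.32423901  -0.06533345  17.89269901] 45.40805227837652
t 25.4 at [508.3 -37.2 125.7] yaw 10.1 q1,q6 [-12. -22.] w 32.9 F [ 0.1 -0.9 -1.2] g 35.1
[[-0.02, 0.02, 0.71, 0.0, 26], [-0.04, 0.03, 1.43, 0.0, 26], [-0.05, 0.05, 2.14, 0.01, 26], [-0.05, 0.05, 2.14, 0.01, 26], [-0.05, 0.05, 2.14, 0.01, 26]]
```

View pics/w7s.png

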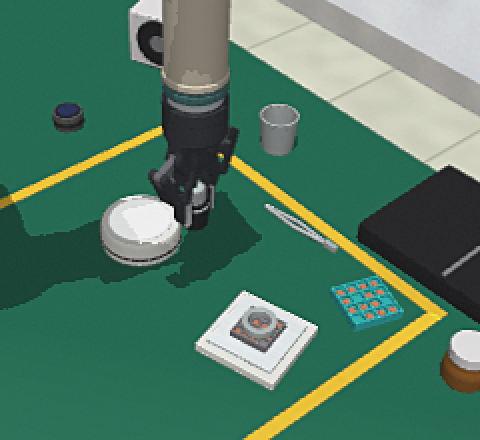

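Eyepiece is held upright at (198,205), between the light base (142,228) and the stage (258,340). I'll lower it.

play_rows([
  [-0.02, 0.02, 0.71, 0.0, 26],
  [-0.04, 0.03, 1.43, 0.0, 26],
  [-0.05, 0.05, 2.14, 0.01, 26],
  [-0.05, 0.05, 2.5, 0.01, 26],
  [-0.05, 0.05, 2.6, 0.01, 26],
])

```text
clock: 26.02
position: [0.5104, -0.0386, 0.0211]
ee_rot: [-0.001, 0.643, 0.766, -0.0]
contact_force: [0.2, 0.4, -0.5]
width: 0.0325
gripper_force: 35.1
```

play_rows([
  [0, 0, 0, 0, 26],
  [0, 0, 0, 0, 26],
  [0, 0, 0, 0, 26],
  [0, 0, 0, 0, 26],
])

```text
clock: 26.52
position: [0.5109, -0.0387, 0.0221]
ee_rot: [0.0, 0.643, 0.766, 0.0]
contact_force: [-0.2, 1.0, -1.5]
width: 0.033
gripper_force: 35.1
```

```bash
python3 - <<'E'
from h import *
plan([(510.5,-39,11,10,26,2)],step=40)
E
```

```text
t 26.52 at [510.9 -38.7  22.1] yaw 10.0 q1,q6 [-12. -22.] w 33.0 F [-0.2  1.  -1.5] g 35.1
[[-0.0, -0.01, 0.28, -0.0, 26], [-0.0, -0.01, 0.28, -0.0, 26], [-0.0, -0.01, 0.28, -0.0, 26]]
```

play_rows([
  [0, -0.01, 0.1, 0, 26],
  [0, -0.01, 0.2, 0, 26],
  [0, -0.01, 0.26, 0, 26],
  [0, -0.01, 0.28, 0, 26],
  [0, -0.01, 0.29, 0, 26],
])

```text
clock: 27.15
position: [0.51, -0.0387, 0.0103]
ee_rot: [-0.0, 0.643, 0.766, -0.0]
contact_force: [-2.7, -0.1, 5.9]
width: 0.0331
gripper_force: 35.5
```

play_rows([
  [0, 0, 0, 0, 26],
  [0, 0, 0.02, 0, 26],
  [0, 0, 0.02, 0, 26],
])

```text
clock: 27.52
position: [0.51, -0.0387, 0.0103]
ee_rot: [-0.0, 0.643, 0.766, -0.0]
contact_force: [-4.1, 0.4, 10.0]
width: 0.0329
gripper_force: 36.3
```

play_rows([
  [0, 0, -0.02, 0, 26],
  [0, 0, -0.02, 0, 36],
  [0, 0, -0.02, 0, 44],
  [0, 0, -0.02, 0, 54],
  [0, 0, -0.02, 0, 56],
])

```text
clock: 28.15
position: [0.5103, -0.0388, 0.01]
ee_rot: [-0.0, 0.643, 0.766, 0.0]
contact_force: [-0.3, -0.1, 0.1]
width: 0.0558
gripper_force: 0.0
```

play_rows([
  [0, 0, -0.2, 0, 56],
  [0, 0, -1.2, 0, 56],
  [0, 0, -2.4, 0, 56],
  [0, 0, -3.6, 0, 56],
  [0, 0, -4.7, 0, 56],
])

```text
clock: 28.78
position: [0.5103, -0.0388, 0.2006]
ee_rot: [0.001, 0.643, 0.766, 0.0]
contact_force: [0.5, 0.4, 0.2]
width: 0.0557
gripper_force: 0.0
```

```bash
python3 - <<'E'
from h import *
plan([(607,368,200,90,66,1)])
E
```

```text
t 28.77 at [510.3 -38.8 200.6] yaw 10.0 q1,q6 [-12. -22.] w 55.7 F [0.5 0.4 0.2] g 0.0
[[1.07, 0.46, 0.0, -0.89, 66], [2.13, 0.92, 0.0, -1.78, 66], [3.2, 1.38, 0.0, -2.67, 66], [4.27, 1.84, 0.01, -3.56, 66], [5.33, 2.3, 0.01, -4.45, 66]]
[[0.44, 1.08, 0.0, -0.89, 66], [0.88, 2.15, 0.0, -1.78, 66], [1.32, 3.23, 0.0, -2.67, 66], [1.75, 4.3, 0.01, -3.56, 66], [1.75, 4.3, 0.01, -3.56, 66]]
```

play_rows([
  [1.07, 0.46, 0.0, -0.89, 66],
  [2.13, 0.92, 0.0, -1.78, 66],
  [3.2, 1.38, 0.0, -2.67, 66],
  [4.27, 1.84, 0.01, -3.56, 66],
  [5.33, 2.3, 0.01, -4.45, 66],
])

```text
clock: 29.4
position: [0.5641, 0.1886, 0.1983]
ee_rot: [0.0, 0.303, 0.953, 0.0]
contact_force: [1.0, 0.7, 0.3]
width: 0.0659
gripper_force: 0.0
```

play_rows([
  [0.44, 1.08, 0.0, -0.89, 66],
  [0.88, 2.15, 0.0, -1.78, 66],
  [1.32, 3.23, 0.0, -2.67, 66],
  [1.75, 4.3, 0.01, -3.56, 66],
  [1.75, 4.3, 0.01, -3.56, 66],
])

```text
clock: 30.02
position: [0.6069, 0.371, 0.1969]
ee_rot: [0.0, -0.002, 1.0, 0.001]
contact_force: [-0.5, -0.5, 0.5]
width: 0.0663
gripper_force: 0.0
```

play_rows([
  [0, 0, 0, 0, 68],
  [0, 0, 0, 0, 68],
  [0, 0, 0, 0, 68],
  [0, 0, 0, 0, 68],
])

```text
clock: 30.52
position: [0.6071, 0.367, 0.1977]
ee_rot: [0.0, -0.0, 1.0, 0.0]
contact_force: [-0.3, -0.0, 0.0]
width: 0.0681
gripper_force: 0.0
```

```bash
python3 - <<'E'
from h import *
d=grab("wrist","w8"); 
rc,ci,el=top(d,(.577,.368),.035,.026,.004)
x,y=ci[0]
plan([(x,y,60,90,68,0),(x,y,6,90,68,2)])
E
```

```text
rect [578.7 368.8] [46.3 46.2] 90.0 | circ [578.5 368.4] 23.8 | ell [578.5 368.5] [46.3 46.6]
t 30.57 at [607.1 367.2 197.7] yaw 90.0 q1,q6 [ 26. -64.] w 68.3 F [-0.1  0.6  0.7] g 0.0
[[0.24, 0.01, 1.15, 0.0, 68], [0.48, 0.02, 2.29, 0.0, 68], [0.71, 0.03, 3.44, 0.0, 68], [0.71, 0.03, 4.79, 0.0, 68], [0.71, 0.03, 4.79, 0.0, 68]]
[[0.0, 0.0, -0.0, -0.0, 68]]
```

View pics/w8.png

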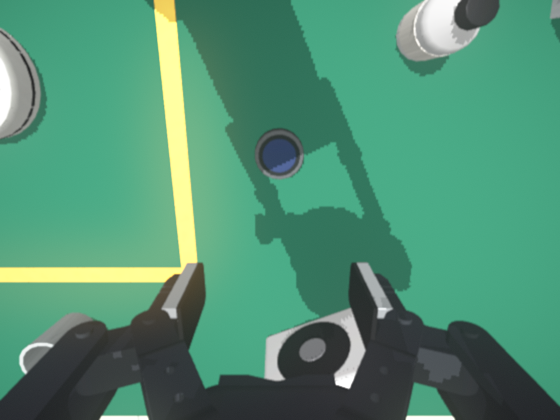

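Lens is at (279,153) in the wrist view, position (578.5,368.5), and clear of the bottle at (435,30).

play_rows([
  [0.24, 0.01, 1.15, 0.0, 68],
  [0.48, 0.02, 2.29, 0.0, 68],
  [0.71, 0.03, 3.44, 0.0, 68],
  [0.71, 0.03, 4.3, 0.0, 68],
  [0.71, 0.03, 4.74, 0.0, 68],
])

```text
clock: 31.2
position: [0.5775, 0.3683, 0.0057]
ee_rot: [-0.001, -0.001, 1.0, -0.001]
contact_force: [-0.5, 0.2, 1.0]
width: 0.0679
gripper_force: 0.0
```

play_rows([
  [0, 0, 0, 0, 68],
  [0, 0, 0, 0, 68],
  [0, 0, 0, 0, 68],
  [0, 0, 0, 0, 68],
])

```text
clock: 31.7
position: [0.5792, 0.3693, 0.0089]
ee_rot: [0.001, -0.001, 1.0, 0.0]
contact_force: [-0.7, -0.2, -0.7]
width: 0.0683
gripper_force: 0.0
```

play_rows([
  [0, 0, 0, 0, 40],
  [0, 0, 0, 0, 40],
  [0, 0, 0, 0, 40],
  [0, 0, 0, 0, 40],
], newtons=40)

```text
clock: 32.2
position: [0.579, 0.3693, 0.0086]
ee_rot: [0.001, -0.001, 1.0, 0.0]
contact_force: [-0.9, -0.3, 5.5]
width: 0.0466
gripper_force: 41.6
```

play_rows([
  [0, 0, -0.2, 0, 40],
  [0, 0, -1.0, 0, 40],
  [0, 0, -2.0, 0, 40],
  [0, 0, -3.0, 0, 40],
  [0, 0, -3.0, 0, 40],
])

```text
clock: 32.83
position: [0.5806, 0.37, 0.1315]
ee_rot: [0.003, -0.001, 1.0, 0.002]
contact_force: [0.5, 0.6, -1.2]
width: 0.0466
gripper_force: 41.5
```

```bash
python3 - <<'E'
from h import *
plan([(609.5,81,120,90,40,2)],step=50)
E
```

```text
t 32.83 at [580.6 370.  131.5] yaw 90.1 q1,q6 [ 27. -63.] w 46.6 F [ 0.5  0.6 -1.2] g 41.5
[[-0.12, -1.2, 0.05, 0.0, 40], [-0.24, -2.41, 0.1, 0.0, 40], [-0.36, -3.61, 0.14, 0.0, 40], [-0.47, -4.82, 0.19, 0.0, 40], [-0.59, -6.02, 0.24, 0.01, 40]]
[[-0.12, -1.2, 0.05, 0.0, 40], [-0.12, -1.2, 0.05, 0.0, 40], [-0.12, -1.2, 0.05, 0.0, 40]]
```

play_rows([
  [-0.12, -1.2, 0.05, 0.0, 40],
  [-0.24, -2.41, 0.1, 0.0, 40],
  [-0.36, -3.61, 0.14, 0.0, 40],
  [-0.47, -4.82, 0.19, 0.0, 40],
  [-0.59, -6.02, 0.24, 0, 40],
])

```text
clock: 33.45
position: [0.6011, 0.1265, 0.1161]
ee_rot: [-0.002, -0.001, 1.0, -0.0]
contact_force: [0.9, 0.1, -0.8]
width: 0.0463
gripper_force: 41.6
```

play_rows([
  [-0.12, -1.2, 0.05, 0.0, 40],
  [-0.12, -1.2, 0.05, 0.0, 40],
  [-0.12, -1.2, 0.05, 0.0, 40],
  [-0.12, -1.2, 0.05, 0.0, 40],
  [-0.12, -1.2, 0.05, 0.0, 40],
])

```text
clock: 34.08
position: [0.6071, 0.0814, 0.1159]
ee_rot: [-0.0, -0.001, 1.0, 0.0]
contact_force: [-0.2, -0.3, -1.1]
width: 0.0468
gripper_force: 41.7
```

```bash
python3 - <<'E'
from h import *
d=grab("wrist","w9"); p,yaw,s=pose()
top(d,(.511,.081),.07,.035,.003)
tx,ty,tz=held(d,p,yaw); m=(np.hypot(tx,ty)<32)&(abs(tz-17.5)<3)&(abs(ty)<22)
print("lens top",np.percentile(tx[m],[.5,50,99.5]),np.percentile(ty[m],[2,50,98]),np.median(tz[m]))
plan([(609.5,81,40,90,40,2)],step=40)
E
```

```text
rect [517.3  81. ] [ 92.6 105.4] 0.2 | circ [511.   81.1] 53.0 | ell [514.1  81.2] [ 96.6 107.1]
lens top [-22.1439482    3.1563285   23.32531913] [-20.41812147  -0.3796703   20.1197585 ] 18.81202748569369
t 34.12 at [607.2  81.3 116.1] yaw 90.2 q1,q6 [  1. -89.] w 46.1 F [-0.3 -0.2 -1.9] g 41.7
[[-0.03, -0.0, 0.95, 0.01, 40], [-0.06, -0.01, 1.9, 0.02, 40], [-0.06, -0.01, 1.9, 0.02, 40], [-0.06, -0.01, 1.9, 0.02, 40]]
```

View pics/w9.png

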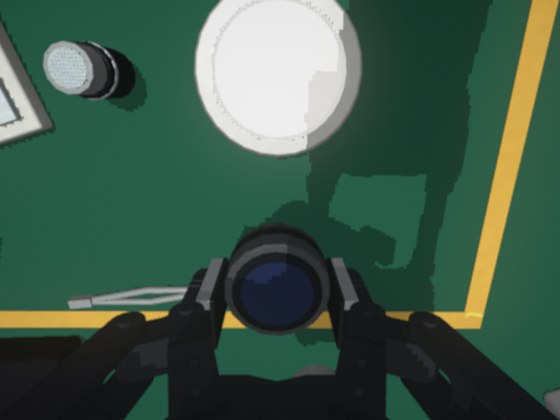

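Lens is held level at (278,280), behind the light base at (278,68). The tweezers at (130,297) are well clear on the table. I'll lower it.

play_rows([
  [-0.04, 0, 0.8, 0, 40],
  [-0.07, 0, 1.6, 0, 40],
  [-0.07, 0, 2.2, 0, 40],
  [-0.07, 0, 2.4, 0, 40],
  [-0.07, 0, 2.4, 0, 40],
])

```text
clock: 34.75
position: [0.6102, 0.0806, 0.02]
ee_rot: [-0.0, -0.001, 1.0, 0.0]
contact_force: [-0.6, -1.1, -1.9]
width: 0.0466
gripper_force: 41.7
```

play_rows([
  [0, 0, 0, 0, 40],
  [0, 0, 0, 0, 40],
  [0, 0, 0, 0, 40],
  [0, 0, 0, 0, 40],
])

```text
clock: 35.25
position: [0.6103, 0.0802, 0.0205]
ee_rot: [0.0, -0.001, 1.0, 0.0]
contact_force: [0.1, -0.5, -1.6]
width: 0.0464
gripper_force: 41.7
```

```bash
python3 - <<'E'
from h import *
plan([(610.2,81,9,90,40,2)],step=40)
E
```

```text
t 35.25 at [610.3  80.2  20.5] yaw 90.1 q1,q6 [  1. -89.] w 46.4 F [ 0.1 -0.5 -1.6] g 41.7
[[0.0, 0.02, 0.29, 0.01, 40], [0.0, 0.02, 0.29, 0.01, 40], [0.0, 0.02, 0.29, 0.01, 40]]
```

play_rows([
  [0, 0.02, 0.1, 0, 40],
  [0, 0.02, 0.2, 0, 40],
  [0, 0.02, 0.26, 0, 40],
  [0, 0.02, 0.29, 0, 40],
  [0, 0.02, 0.3, 0, 40],
])

```text
clock: 35.88
position: [0.6098, 0.081, 0.0085]
ee_rot: [-0.0, -0.001, 1.0, 0.0]
contact_force: [-2.6, -0.9, 4.9]
width: 0.0463
gripper_force: 42.2
```

play_rows([
  [0, 0, 0, 0, 40],
  [0, 0, 0, 0, 40],
])

```text
clock: 36.12
position: [0.6098, 0.081, 0.0086]
ee_rot: [-0.0, -0.001, 1.0, 0.0]
contact_force: [-2.9, 0.9, 5.2]
width: 0.0464
gripper_force: 42.2
```

On the mat (5 N). Releasing, lifting straight up, then looking over the whole scene.

play_rows([
  [0, 0, 0, 0, 52],
  [0, 0, 0, 0, 62],
  [0, 0, 0, 0, 66],
  [0, 0, -0.2, 0, 66],
  [0, 0, -1.0, 0, 66],
])

```text
clock: 36.75
position: [0.6086, 0.0809, 0.047]
ee_rot: [-0.002, -0.001, 1.0, 0.0]
contact_force: [0.9, -0.3, 0.4]
width: 0.0663
gripper_force: 0.0
```

play_rows([
  [0, 0, -1.2, 0, 66],
  [0, 0, -2.4, 0, 66],
  [-0.8, 0, -3.6, 0, 66],
  [-1.4, 0, -3.8, 0, 66],
  [-1.4, 0, -3.8, 0, 66],
])

```text
clock: 37.38
position: [0.668, 0.0809, 0.2016]
ee_rot: [0.002, -0.001, 1.0, 0.0]
contact_force: [-1.3, 0.2, -0.4]
width: 0.0661
gripper_force: 0.0
```

play_rows([
  [0, 0, 0, 0, 66],
  [0, 0, 0, 0, 66],
  [0, 0, 0, 0, 66],
  [0, 0, 0, 0, 66],
])

```text
clock: 37.88
position: [0.6657, 0.0811, 0.1999]
ee_rot: [-0.0, -0.001, 1.0, 0.0]
contact_force: [-0.7, -0.2, -0.2]
width: 0.0663
gripper_force: 0.0
```

```bash
python3 - <<'E'
from h import *
d=grab("wrist","w10")
print("lens");top(d,(.61,.081),.035,.026,.004)
print("light");top(d,(.511,.081),.07,.035,.003)
try: print("eye");top(d,(.51,-.039),.03,.055,.004)
except Exception as e: print(e)
s=grab("side","s10"); 
print("side eye, light, lens, tub, bottle");top(s,(.508,-.043),.03,.055,.004);top(s,(.509,.077),.07,.035,.003);top(s,(.607,.077),.035,.026,.004)
top(s,(.667,-.352),.04,.055,.004);top(s,(.468,.492),.03,.1,.006)
S={k:v for k,v in np.load("side0.npz").items()}; print("before");top(S,(.667,-.352),.04,.055,.004);top(S,(.468,.492),.03,.1,.006)
for n,(c,r) in dict(tweez=((.7,-.042),.075)).items():
    for I in(S,s): C=cloud(I); m=(np.hypot(C[...,0]-c[0],C[...,1]-c[1])<r)&(C[...,2]>.003); print(n,m.sum(),C[m].mean(0))
pose_=pose(); print(pose_[0],pose_[2]["clock"])
E
```

```text
lens
rect [609.8  80.4] [46.8 46.4] 0.1 | circ [609.9  80.3] 23.7 | ell [610.   80.4] [46.4 46.5]
light
rect [537.1  81.2] [ 55.5 106. ] 0.1 | circ [512.2  81.1] 53.0 | ell [532.5  81.1] [ 58.6 111.8]
eye
rect [519.8 -38.4] [10.8 28.4] 0.1 | circ [514.7 -38.4] 14.2 | ell [518.7 -38.2] [11.1 29.2]
side eye, light, lens, tub, bottle
rect [508.8 -41.5] [29.1 25.4] 51.5 | circ [508.5 -40.7] 15.6 | ell [508.7 -41.1] [26.1 30.2]
rect [509.   78.5] [107.9 104. ] 22.6 | circ [509.4  77.9] 55.4 | ell [508.9  78.9] [103.7 105. ]
rect [607.7  76. ] [47.8 45.1] 51.7 | circ [607.5  77.6] 26.1 | ell [607.6  77.8] [45.3 48.7]
rect [ 665.8 -351.9] [51.3 47.6] 39.7 | circ [ 665.7 -353.3] 26.8 | ell [ 666.  -352.4] [47.5 50.8]
rect [468.6 494.4] [29.1 18.3] 62.0 | circ [468.6 494.4] 14.8 | ell [468.6 494.4] [20.4 29.3]
before
rect [ 666.2 -351.9] [48.2 49.3] 51.5 | circ [ 666.2 -352.8] 26.2 | ell [ 666.2 -352.1] [47.9 50.2]
rect [468.1 493.7] [30.7 18.3] 61.5 | circ [469.6 492.1] 16.2 | ell [469.1 493.5] [20.  31.6]
tweez 225 [ 0.70060265 -0.04452455  0.00527128]
tweez 622 [ 0.68037283 -0.00632101  0.27277539]
[0.66595385 0.08106646 0.20007398] 37.975
```

View pics/s10.png

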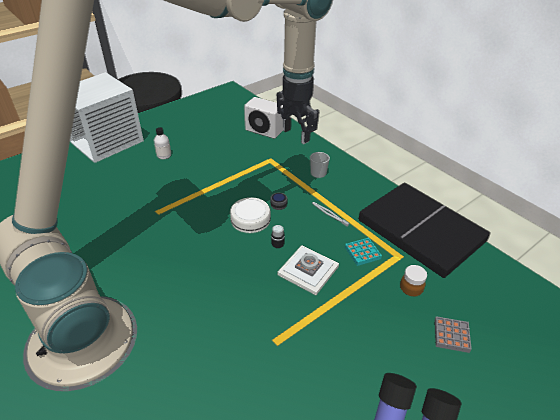

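The side view shows everything in place:
- **Stage (308,268):** tray and ring centred on it.
- **Eyepiece (278,236):** upright between the light base and the stage.
- **Lens (279,200):** behind the light base (250,214) with a gap of about 20 mm.
- **Bystanders:** bottle, tub and tweezers look unmoved.

Handing in.

```bash
python3 -c "
from rig import manip
print(manip.sign_off())"
```

```text
the job is handed in; nothing more can be done
None
```

I handed the job in at about 38 s, with tray, ring, eyepiece and lens all within about 1 mm of target in the camera measurements, and the bottle, tub and tweezers where they started.

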